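# Hook the yellow glaze tile out of the drying rack

## Task

The yellow glaze test tile is stuck inside one of the two narrow covered lanes of the tile rack. Take the blue-handled hooked pick off its rest block, reach it down through the slit behind the yellow tile and drag the tile out until it lies flat on the rack's front ledge, wholly clear of the lane; then lay the pick back on its rest just as it lay. Do not touch the yellow tile with the gripper, and leave the maroon tile where it is in the other lane.

Things in the scene. Friction and masses are not known exactly. Their poses are not given: they have to be found in the camera images.
- hook: Hooked pick, 110 g, level on a fixed cork-topped block (90 x 40, 50 mm tall). Blue handle 100 long (x), 18 wide (y), 24 tall. Origin: centre of handle's underside; +x towards the hook, z up. A 5 mm steel shank runs from the handle's front end, 12 mm above its underside, to x = 105, then straight down to a tip 40 mm BELOW the underside, hanging free. Grip across the handle near x = 15 (centre of mass).
- yellow_tile: Yellow-topped test tile, 56 long (x, along the lane) x 46 wide (y) x 10 mm thick, 55 g. Origin: centre of its underside. It lies flat on the rack's base in either lane, its front edge 20 to 50 mm in from the mouth, the lane empty for at least 35 mm behind it. It slides freely.
- maroon_tile: Same tile with a dark maroon top, in the other lane; to be left alone.
- rack: Fixed rack. Origin: centre of base's underside (270 x 120, 5 thick); +x from mouths to back, away from robot. x -135 to -15 mm: flat ledge. x -15 to 129: two lanes 51 wide, centred at y +28.5 and -28.5, walls 6 thick, back wall at 129. Cover over them, underside 20, top 26 mm above table, with a slit 24 wide along each lane's centre from open mouth to back.
Mind the look-alikes: they are no part of the job. There is more than one size of the hook; the job needs the middle-sized. What is shaped like the yellow_tile but purple is not meant.

How it is judged:
By the outcome, as a careful person would: the job done as asked, in the order asked, and still so for the second after the job is handed in, with the robot touching nothing.
It also fails if it takes over 51 s, if anything falls off the work surface, if the arm or the gripper's body presses on something with over 40 N, if the wrist force passes 120 N, or if a joint passes its speed limit or range.

## Robot

A 6-joint arm with a two-finger parallel gripper is mounted at the origin on the work surface. World frame = base frame: x ahead of the robot, y to its left, z up, the work surface at z = 0. Lengths are in mm, angles in rad, forces in N, time in s.
With the tool pointing down it reaches from about 350 to 775 mm from the base axis. Payload 7.3 kg.
Tool frame: the origin (TCP) lies on the centre line of the jaws, within the pads' length; the fingertips stand 22 mm ahead of it and the grasp point (between the pads) lies 3 mm ahead of it; z points along the fingers, y is the direction in which the jaws open and shut (so a half turn about z gives the same grasp; the last joint's range is limited). The gripper opens to 92 mm and grips with 3 to 60 N. Pads are 19 mm wide; open, the fingers measure 130 mm over their backs; the gripper's body (75 mm by 190 mm) begins 47 mm behind the grasp point.
Start: joints at [-1.484, 0.342, 1.524, -0, 1.275, -0.146], TCP at [121.14, -510.85, 248.741] pointing down, gripper open.
Joint ranges: [-2.53, 2.53], [-0.77, 2.02], [0.04, 2.7], [-1, 4.14], [0.28, 2.66], [-3.11, 3.11]. Speed limits (rad/s): [2.57, 2.57, 3.14, 3.14, 3.14, 3.14].

## Interface

Orientations are given as [roll, pitch, yaw] about the fixed x, y, z axes, in that order (R = Rz(yaw) Ry(pitch) Rx(roll)).
In Python, from plant import get_obs, capture, bot, spot_in gives the robot as it stands.
- The arm moves only by the shell command python3 -m handwheel 'ROWS' [OPENING]. ROWS is JSON, a list of rows, each a list of 2 entries, a list of its own where there are three numbers: the shift along the world's x, y, z in mm, then the turn, a rotation vector about the world's x, y, z in rad. In form: [[[x, y, z], [wx, wy, wz]], ...]. A call has 1 to 12 rows; each row shifts and turns the commanded pose from where the row before left it; what a row does not reach is not made up. A row lasts 1/8 s, in which the tool goes at most 62.5 mm and 10.7 degrees, less where a joint would pass 70% of its speed; a pose out of reach is approached as far as the arm can. A call is refused whole if a number of a shift passes 62.5 or a number of a turn 0.188, either way. A call with a gripper value outside its range is refused whole. OPENING is the closure, from 0 (fully open) to 1 (shut), set as the call begins (- or left out, the last holds). The fingers move at their own pace and stop on an object; the grip force is fixed at half the most. Time passes only in rows, so rows that do not move let the fingers close. It gives the time, the measured TCP pose, the force and the opening at its end, in the units of the state.
- get_obs(): the state, without advancing time (a new reading comes with each control period).
- capture(name): name is "scene" or "top" or "wrist"; returns a dict with "img" (480x640x3 uint8, red, green, blue), "fx", "fy", "cx", "cy" (pixels), "k1" (the pictures are not rectified: a ray, as slopes to the right and down, at radius r is drawn at 1 + k1 r^2 times it, then the intrinsics apply), "cam_to_world" (4x4, takes a point from camera to world coordinates). Camera axes: x right, y up, looking along -z (the intrinsics and any distortion apply to the point x, -y, -z); pixel columns grow to the right and rows downward; lengths in mm; the calibration is good to about 2 mm. A picture is of the moment at which its call begins. There is no depth.
- bot.close_job(): hands the job in, once; it reports no verdict.
Trained networks look in the newest picture that a camera, given by its name, has taken for a name from the list of things; names that differ only in an ending like _2 or _b are one class to them, and where a whole thing is asked for, a point or a joint stands for the part that bears it (a point fixed in the world has none). Each returns a list of dicts, best first, with "score" (0 to 1); they miss things now and then, are a little off and sometimes report something else, mostly with a low value. They report only what shows in the picture. A call takes as long as a camera call. They do not tell look-alikes from the thing itself.
- spot_in(thing, camera): "xyz" ([x, y, z] in mm, in the coordinates of the camera as it stood for that picture, good to about 4 mm: the middle of the surface that is visible of it).
The state is a dict: "time": time; "joint_positions": joint angles; "dq": joint speeds; "tau": joint torques, N m; "tool_pos": TCP position; "tcp_rot": TCP orientation; "contact_force": force on the tool from outside, world axes, zero at the start; "moment": the same for the moment, N m; "grip_width": finger opening in mm.
Only numpy, scipy, OpenCV 4.12 (cv2) and the standard library are available. Lean on these libraries where they do the work, as an engineer would, in place of code of your own. Each camera call takes 0.05 s, during which the arm holds its last target. There are 200 camera calls.

## Working session

There is one attempt and no reset: what is moved stays moved. The work goes in short steps, Python scripts to look and compute and a shell command to move; the robot and the scene stay as the last step left them, time stands still between calls to the robot, and variables do not carry over. Pictures are saved under pics/ and viewed, about 8 in all and at most 12, crops included, and the job is handed in when it is done.

```bash
ls; mkdir -p pics; cat > h.py <<'E'
import numpy as np, cv2
from plant import get_obs, capture, bot, spot_in
def snap(cam,name):
    c=capture(cam); cv2.imwrite(f'pics/{name}.png',c['img'][:,:,::-1]); np.save(f'pics/{name}.npy',c,allow_pickle=True); return c
def load(name): return np.load(f'pics/{name}.npy',allow_pickle=True).item()
def px2w(c,u,v,z):
    K=np.array([[c['fx'],0,c['cx']],[0,c['fy'],c['cy']],[0,0,1.]])
    p=cv2.undistortPoints(np.array([[[u,v]]],float),K,np.array([c['k1'],0,0,0.]))[0,0]
    M=np.array(c['cam_to_world']); d=M[:3,:3]@np.array([p[0],-p[1],-1]); o=M[:3,3]
    return o+d*(z-o[2])/d[2]
def w2px(c,P):
    M=np.array(c['cam_to_world']); q=M[:3,:3].T@(np.array(P,float)-M[:3,3]); s=np.array([q[0],-q[1]])/-q[2]
    s=s*(1+c['k1']*(s@s)); return np.array([c['fx']*s[0]+c['cx'],c['fy']*s[1]+c['cy']])
def c2w(c,p): M=np.array(c['cam_to_world']); return M[:3,:3]@np.array(p)+M[:3,3]
E
python3 - <<'E'
from h import *
for cam in('top','scene'):
    c=snap(cam,cam+'0')
    for t in('hook','yellow_tile','maroon_tile','rack'):
        for r in spot_in(t,cam): 
            w=c2w(c,r['xyz']); print(cam,t,round(r['score'],2),w.round(),w2px(c,w).round())
    print(np.array(c['cam_to_world'])[:3,3])
print(get_obs())
E
```

```text
pics
top hook 0.96 [ 503. -208.   70.] [451. 250.]
top hook 0.87 [ 379. -262.   14.] [479. 330.]
top hook 0.86 [323. -47.  23.] [347. 367.]
top yellow_tile 0.77 [623. 176.  14.] [211. 187.]
top yellow_tile 0.63 [619. 300.   7.] [138. 190.]
top maroon_tile 0.85 [635. 123.  14.] [242. 179.]
top rack 0.97 [575. 150.   9.] [226. 215.]
[382.51247588   7.88143979 913.9378491 ]
scene hook 0.83 [340. -39.  21.] [334. 198.]
scene hook 0.58 [ 520. -202.   69.] [232. 215.]
scene yellow_tile 0.88 [627. 297.   7.] [452. 346.]
scene yellow_tile 0.85 [634. 181.  16.] [390. 327.]
scene maroon_tile 0.9 [640. 126.  14.] [361. 322.]
scene rack 0.78 [607. 159.   4.] [382. 316.]
[1158.36265849  248.32796453  801.59281633]
{'time': 0.5, 'joint_positions': array([-1.48398875e+00,  3.42009343e-01,  1.52415262e+00, -9.48492275e-08,
        1.27539093e+00, -1.45977083e-01]), 'dq': array([ 0.00035967, -0.00037329,  0.00074461, -0.00057631, -0.000508  ,
        0.00022103]), 'tau': array([-6.96417683e-04, -4.30814302e+01, -2.44313210e+01,  7.18032592e-02,
        4.89854801e-02, -1.93618143e-05]), 'tool_pos': array([ 121.14420013, -510.8279945 ,  248.71725727]), 'tcp_rot': array([3.14155332e+00, 5.87401119e-06, 2.32784687e-01]), 'contact_force': array([-0.56795142,  0.39163343,  0.95133067]), 'moment': array([-0.01992022, -0.01651667, -0.00818314]), 'grip_width': 92.1395833259335}
```

View pics/top0.png

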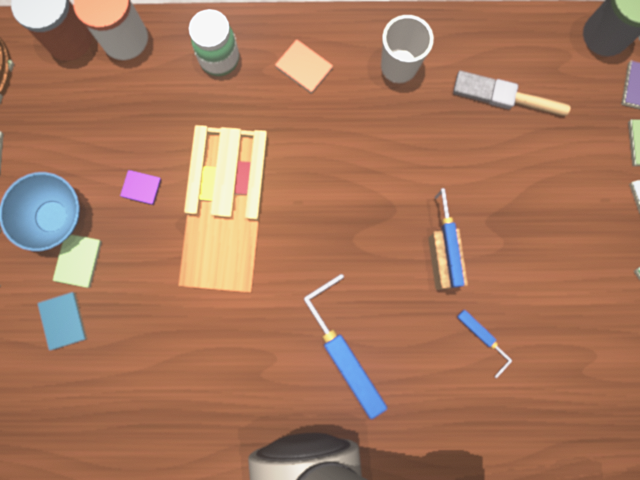

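View pics/scene0.png

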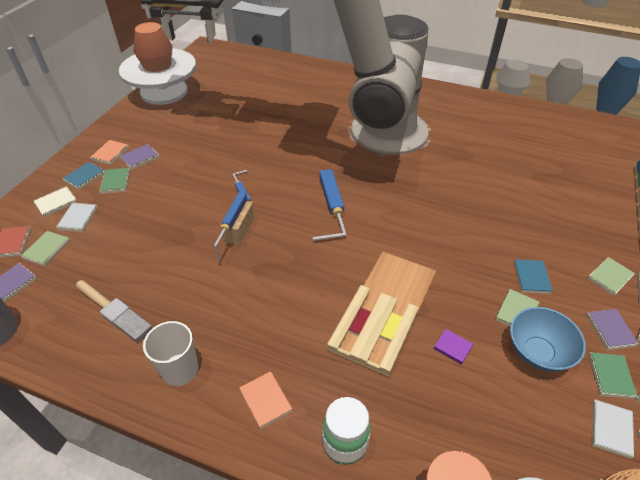

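The top view shows three blue hooks. The one on the cork block at (451,250) is the middle-sized and the one I want; the large one is at (347,367) and the small one at (479,330). For tiles, yellow is at (208,183) in the left lane, maroon at (243,178), and the purple look-alike at (141,187). I'll check these in one close crop.

```bash
python3 - <<'E'
from h import *
im=load('top0')['img'][:,:,::-1]
a=cv2.resize(im[115:300,170:275],None,fx=3.2,fy=3.2,interpolation=cv2.INTER_CUBIC)
b=cv2.resize(im[180:295,425:475],None,fx=5,fy=5,interpolation=cv2.INTER_CUBIC)
o=np.zeros((592,600,3),np.uint8); o[:a.shape[0],:a.shape[1]]=a; o[:b.shape[0],340:340+b.shape[1]]=b
cv2.imwrite('pics/crop1.png',o)
E
```

```text
(no output)
```

View pics/crop1.png

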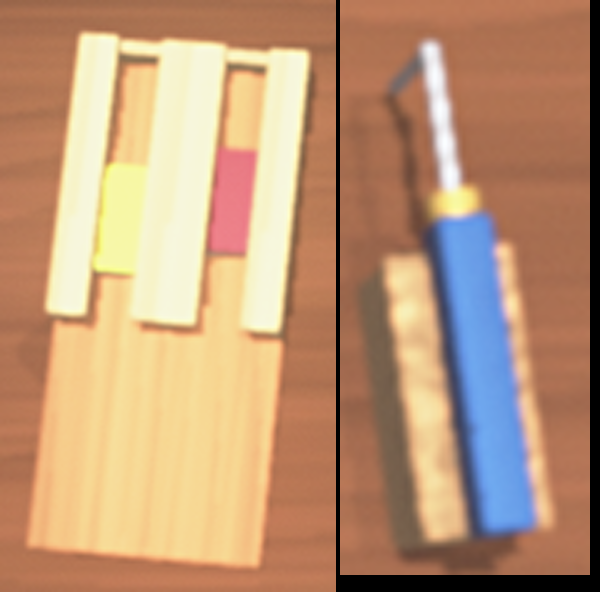

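The crop shows the middle-sized hook on the cork block, with its handle from about crop (462,222) to (508,528). The yellow tile lies in the left lane at crop y 163–272, and the maroon tile is in the right lane.

```bash
python3 - <<'E'
from h import *
c=load('top0')
A=lambda x,y,z:px2w(c,170+x/3.2,115+y/3.2,z)
B=lambda x,y,z:px2w(c,425+(x-340)/5,180+y/5,z)
P=dict(hb=B(508,528,74),hf=B(462,222,74),corner=B(430,45,64.5),tip=B(390,92,10),
 rfl=A(27,547,5),rfr=A(260,567,5),cbl=A(80,33,26),cbr=A(310,50,26),cfl=A(46,313,26),cfr=A(282,333,26),yr=A(127,163,15),yf=A(115,272,15))
for k,v in P.items(): print(k,v.round(1))
d=P['hf']-P['hb'];print('hook len',np.linalg.norm(d),'yaw',np.arctan2(d[1],d[0]),'ctr',(P['hf']+P['hb'])/2)
d=P['corner']-P['hb'];print('yaw2',np.arctan2(d[1],d[0]),np.linalg.norm(d))
# rack fit
mod={'rfl':(-135,60),'rfr':(-135,-60),'cbl':(135,60),'cbr':(135,-60),'cfl':(-15,60),'cfr':(-15,-60)}
from scipy.optimize import least_squares
def f(p,w=None): 
    R=np.array([[np.cos(p[2]),-np.sin(p[2])],[np.sin(p[2]),np.cos(p[2])]])
    return np.array([R@np.array(m)+p[:2]-P[k][:2] for k,m in mod.items()]).ravel()
s=least_squares(f,[580,150,0]);p=s.x;print('rack',p,s.fun.round(1))
R=np.array([[np.cos(p[2]),-np.sin(p[2])],[np.sin(p[2]),np.cos(p[2])]])
for k in('yr','yf'):print(k,R.T@(P[k][:2]-p[:2]))
E
```

```text
hb [ 447.2 -216.8   74. ]
hf [ 542.3 -207.1   74. ]
corner [ 601.3 -202.1   64.5]
tip [ 599.2 -201.3   10. ]
rfl [456.6 227.8   5. ]
rfr [445.2 107.3   5. ]
cbl [726.  201.7  26. ]
cbr [715.1  80.3  26. ]
cfl [575.4 215.9  26. ]
cfr [563.6  94.4  26. ]
yr [658.1 177.6  15. ]
yf [599.2 182.9  15. ]
hook len 95.67652472924183 yaw 0.1013605178379765 ctr [ 494.75556756 -211.94532493   74.        ]
yaw2 0.09519212900064968 155.1404252206053
rack [ 5.85289378e+02  1.54079855e+02 -9.69247080e-02] [ 0.1 -0.9 -0.   0.1 -0.5 -1.  -1.3  1.   0.8 -0.7  1.   1.4]
yr [70.18409721 30.50477629]
yf [11.09944813 30.02957564]
```

```bash
python3 -m handwheel '[[[20,15,0],[0,0,-0.015]],[[43,33,-6],[0,0,-0.015]],[[43,33,-8],[0,0,-0.015]],[[43,33,-8],[0,0,-0.015]],[[43,33,-8],[0,0,-0.015]],[[43,33,-8],[0,0,-0.015]],[[43,33,-8],[0,0,-0.015]],[[43,33,-8],[0,0,-0.015]],[[43,33,-8],[0,0,-0.015]],[[20,15,-8],[0,0,0]],[[5,6,0],[0,0,0]],[[0,0,0],[0,0,0]]]' 0
python3 - <<'E'
from h import *
c=snap('wrist','w1'); o=get_obs(); print(o['tool_pos'],o['tcp_rot'],o['contact_force'])
for r in spot_in('hook','wrist'):
    w=c2w(c,r['xyz']); print(r['score'],w.round(1),w2px(c,w).round())
for P in [(447,-217,74),(542,-207,74),(601,-202,64)]: print(w2px(c,P))
E
```

```text
time: 2.0
tool_pos: [509.9, -211.0, 178.9]
tcp_rot: [3.141, 0.0, 0.098]
contact_force: [-0.3, -0.2, -0.1]
grip_width: 92.1
[ 509.62657611 -211.46800389  179.10108001] [3.14105712e+00 1.99481959e-05 9.73307684e-02] [-0.15575712  0.0555351   0.29811859]
0.89 [ 516.3 -208.7   71.6] [319. 237.]
0.69 [ 378.5 -268.5   10.8] [367. 361.]
0.66 [454.9 -16.5  12.2] [105. 264.]
[321.17956632 327.91580371]
[320.31435137 201.65404148]
[321.6291033  110.96306021]
```

View pics/w1.png

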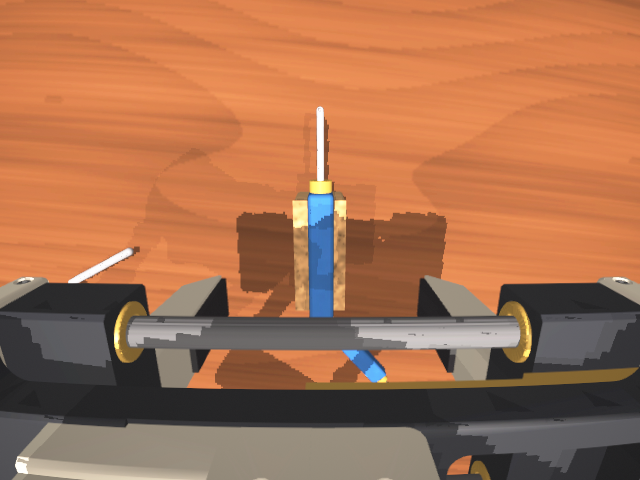

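The wrist view shows the handle lined up with the tool at u≈320, centred between the jaws, with the shank end at (320,107). I'll descend 104 mm and grip.

```bash
python3 - <<'E'
from h import *
c=load('w1'); print(px2w(c,320,107,64.5),px2w(c,320.5,193,74))
E
python3 -m handwheel '[[[2,0.5,-20],[0,0,0]],[[0,0,-30],[0,0,0]],[[0,0,-25],[0,0,0]],[[0,0,-15],[0,0,0]],[[0,0,-9],[0,0,0]],[[0,0,-5],[0,0,0]],[[0,0,0],[0,0,0]]]' 0
python3 -m handwheel '[[[0,0,0],[0,0,0]],[[0,0,0],[0,0,0]],[[0,0,0],[0,0,0]],[[0,0,0],[0,0,0]],[[0,0,0],[0,0,0]],[[0,0,0],[0,0,0]]]' 1
```

```text
[ 603.36385777 -200.68428388   64.5       ] [ 547.85803675 -206.54781586   74.        ]
time: 2.98
tool_pos: [512.3, -210.5, 75.0]
tcp_rot: [3.141, -0.0, 0.098]
contact_force: [-0.9, -0.4, -0.1]
grip_width: 91.7
time: 3.72
tool_pos: [512.1, -210.3, 74.7]
tcp_rot: [3.142, 0.0, 0.098]
contact_force: [0.6, -0.9, 0.4]
grip_width: 36.2
```

```bash
python3 -m handwheel '[[[0,0,0],[0,0,0]],[[0,0,0],[0,0,0]],[[0,0,0],[0,0,0]],[[0,0,0],[0,0,0]]]' 1
```

```text
time: 4.22
tool_pos: [512.1, -210.3, 74.7]
tcp_rot: [3.142, 0.0, 0.098]
contact_force: [-0.5, -0.7, 0.4]
grip_width: 17.5
```

```bash
python3 -m handwheel '[[[0,0,10],[0,0,0]],[[0,0,25],[0,0,0]],[[0,0,25],[0,0,0]],[[0,10,10],[0,0,0]],[[2,25,0],[0,0,-0.01]],[[8,40,0],[0,0,-0.025]],[[8,40,0],[0,0,-0.025]],[[8,40,0],[0,0,-0.025]],[[8,40,0],[0,0,-0.025]],[[8,40,0],[0,0,-0.025]],[[8,40,0],[0,0,-0.025]],[[8,40,0],[0,0,-0.025]]]' 1
python3 -m handwheel '[[[10,40,0],[0,0,-0.01]],[[10,35,0],[0,0,0]],[[8,25,0],[0,0,0]],[[0,10,0],[0,0,0]],[[0,7,0],[0,0,0]],[[0,0,0],[0,0,0]],[[0,0,0],[0,0,0]]]' 1
python3 - <<'E'
from h import *
c=snap('wrist','w2'); t=snap('top','t2')
o=get_obs(); print(o['tool_pos'],o['tcp_rot'],o['contact_force'],o['grip_width'])
def rk(x,y,z): return [585.3+x*.9953+y*.0968,154.1-x*.0968+y*.9953,z]
for P in [(90,28.5,26),(129,40.5,26),(129,16.5,26),(-15,28.5,26),(68.5,28.5,15)]: print(P,w2px(c,rk(*P)).round())
E
```

```text
time: 5.72
tool_pos: [569.6, 106.6, 144.4]
tcp_rot: [3.141, 0.001, -0.088]
contact_force: [0.4, -0.9, -1.4]
grip_width: 18.2
time: 6.6
tool_pos: [598.1, 220.8, 144.8]
tcp_rot: [3.141, 0.0, -0.098]
contact_force: [-0.1, 0.4, -0.9]
grip_width: 17.6
[598.19561024 220.90416148 144.86181972] [ 3.14137594e+00 -1.26030160e-05 -9.81454822e-02] [ 0.6750149  -0.1223422  -1.14984505] 17.783860390351407
(90, 28.5, 26) [379. 124.]
(129, 40.5, 26) [363.  63.]
(129, 16.5, 26) [399.  63.]
(-15, 28.5, 26) [374. 269.]
(68.5, 28.5, 15) [376. 155.]
```

View pics/w2.png

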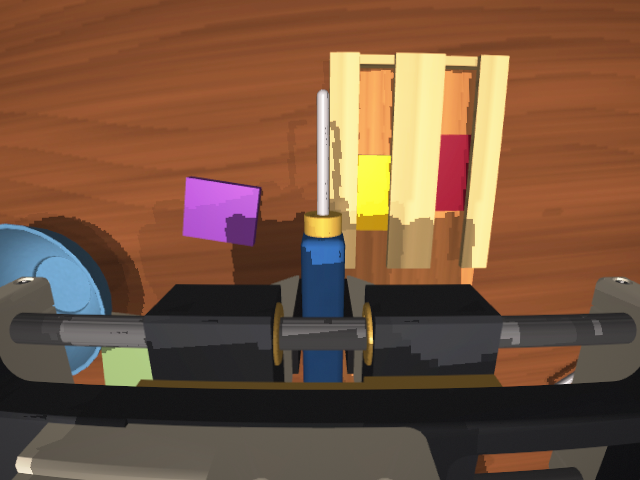

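The wrist view shows the tile's rear edge at v≈155, as predicted, and the shank end at (323,92). The slit runs from about (377,70) to (373,265). I overshot y by about 38 mm, so I'll work out the correction.

```bash
python3 - <<'E'
from h import *
c=load('w2')
def inv(P): d=np.array(P)[:2]-[585.3,154.1]; return np.array([d[0]*.9953-d[1]*.0968,d[0]*.0968+d[1]*.9953]).round(1)
for n,u,v,z in [('sl',358.5,72,26),('sr',395.5,72,26),('fl',356,262,26),('fr',390,262,26),('yr',375,155,15),('yf',373,230,15),('shank',323,91,134.4),('ferr',323,235,144),('mr',455,135,15)]:
    P=px2w(c,u,v,z); print(n,P.round(1),inv(P))
print('tcp',inv(get_obs()['tool_pos']))
E
```

```text
sl [712.  185.4  26. ] [123.1  43.4]
sr [709.9 160.9  26. ] [123.4  18.9]
fl [580.1 196.8  26. ] [-9.3 42. ]
fr [577.6 171.3  26. ] [-9.3 16.4]
yr [656.4 176.5  15. ] [68.6 29.1]
yf [600.7 181.3  15. ] [12.6 28.6]
shank [689.2 211.3 134.4] [97.9 67. ]
ferr [635.  216.5 144. ] [43.5 66.9]
mr [665.5 117.9  15. ] [ 83.3 -28.3]
tcp [ 6.4 67.7]
```

```bash
python3 -m handwheel '[[[-1,-6,0],[0,0,0]],[[-2,-12,0],[0,0,0]],[[-2,-12,0],[0,0,0]],[[-1.6,-6.5,0],[0,0,0]],[[0,0,-15],[0,0,0]],[[0,0,-20],[0,0,0]],[[0,0,-8],[0,0,0]],[[0,0,0],[0,0,0]],[[0,0,0],[0,0,0]]]' 1
python3 - <<'E'
from h import *
c=snap('wrist','w3');snap('scene','s3')
def inv(P): d=np.array(P)[:2]-[585.3,154.1]; return np.array([d[0]*.9953-d[1]*.0968,d[0]*.0968+d[1]*.9953]).round(1)
print(get_obs()['tool_pos'],inv(get_obs()['tool_pos']))
a=c['img'][:300,200:440,::-1]; s=load('s3')['img'][250:400,290:490,::-1]
o=np.zeros((600,800,3),np.uint8); o[:500,:400]=cv2.resize(a,(400,500)); o[:300,400:]=cv2.resize(s,(400,300)); cv2.imwrite('pics/crop3.png',o)
E
```

```text
time: 7.82
tool_pos: [591.9, 185.4, 102.2]
tcp_rot: [-3.141, -0.001, -0.097]
contact_force: [0.4, 0.0, -0.7]
grip_width: 17.2
[591.96492808 185.32087692 102.45876009] [ 3.6 31.7]
```

View pics/crop3.png

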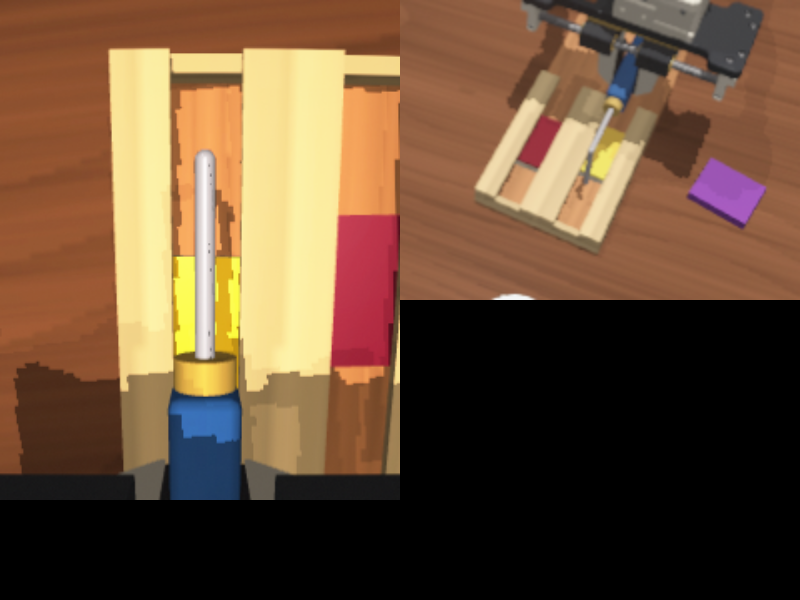

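The crop shows the shank centred in the slit (204 against 172–242) with the tip behind the tile's rear edge. I'll lower it to tip z≈8.

```bash
python3 -m handwheel '[[[0,0,-8],[0,0,0]],[[0,0,-10],[0,0,0]],[[0,0,-7],[0,0,0]],[[0,0,-4.5],[0,0,0]],[[0,0,0],[0,0,0]],[[0,0,0],[0,0,0]]]' 1
```

```text
time: 8.68
tool_pos: [591.7, 185.2, 72.5]
tcp_rot: [-3.142, -0.0, -0.097]
contact_force: [1.0, 0.4, 0.2]
grip_width: 17.6
```

```bash
python3 -m handwheel '[[[-5,0.5,0],[0,0,0]],[[-8,0.7,0],[0,0,0]],[[-6,0.5,0],[0,0,0]],[[-5,0.5,0],[0,0,0]],[[-7,0.6,0],[0,0,0]],[[-8,0.7,0],[0,0,0]],[[-8,0.7,0],[0,0,0]],[[-8,0.7,0],[0,0,0]],[[-8,0.7,0],[0,0,0]],[[-8,0.7,0],[0,0,0]],[[-8,0.7,0],[0,0,0]],[[-8,0.7,0],[0,0,0]]]' 1
python3 -m handwheel '[[[-8,0.7,0],[0,0,0]],[[-8,0.7,0],[0,0,0]],[[-7,0.6,0],[0,0,0]],[[-5,0.5,0],[0,0,0]],[[-4,0.4,0],[0,0,0]],[[-2,0.2,0],[0,0,0]],[[0,0,0],[0,0,0]],[[0,0,0],[0,0,0]]]' 1
python3 - <<'E'
from h import *
c=snap('wrist','w4');s=snap('scene','s4');t=snap('top','t4')
a=c['img'][:300,200:440,::-1]
o=np.zeros((600,800,3),np.uint8); o[:500,:400]=cv2.resize(a,(400,500)); o[:300,400:]=cv2.resize(s['img'][230:380,300:500,::-1],(400,300));o[300:,400:]=cv2.resize(t['img'][120:300,110:350,::-1],(400,300)); cv2.imwrite('pics/crop4.png',o)
E
```

```text
time: 10.18
tool_pos: [504.0, 192.9, 72.3]
tcp_rot: [3.142, -0.0, -0.097]
contact_force: [-0.2, -0.0, -1.2]
grip_width: 17.8
time: 11.18
tool_pos: [470.6, 195.9, 72.2]
tcp_rot: [3.141, 0.0, -0.097]
contact_force: [-0.6, 0.5, -1.8]
grip_width: 17.7
```

View pics/crop4.png

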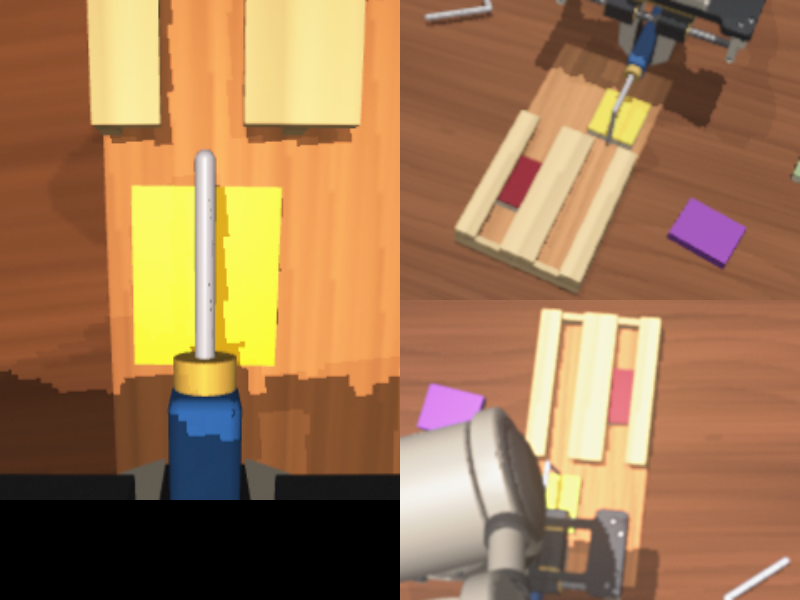

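The crop shows the yellow tile flat on the ledge, with its rear edge clear of the cover front and the maroon tile unmoved. I'll back off, lift, and return the pick.

```bash
python3 -m handwheel '[[[4,-0.4,0],[0,0,0]],[[0,0,12],[0,0,0]],[[0,0,25],[0,0,0]],[[0,0,25],[0,0,0]],[[0,-10,10],[0,0,0]],[[3,-25,0],[0,0,0.015]],[[4,-40,0],[0,0,0.025]],[[4,-40,0],[0,0,0.025]],[[4,-40,0],[0,0,0.025]],[[4,-40,0],[0,0,0.025]],[[4,-40,0],[0,0,0.025]],[[4,-40,0],[0,0,0.025]]]' 1
python3 -m handwheel '[[[4,-40,0],[0,0,0.025]],[[4,-40,0],[0,0,0.005]],[[2,-28,0],[0,0,0]],[[0,-16,0],[0,0,0]],[[0,-6,0],[0,0,0]],[[0,0,0],[0,0,0]],[[0,0,0],[0,0,0]]]' 1
```

```text
time: 12.82
tool_pos: [501.0, -81.3, 144.1]
tcp_rot: [-3.142, 0.001, 0.068]
contact_force: [0.7, 0.6, -0.8]
grip_width: 17.7
time: 13.7
tool_pos: [511.5, -208.5, 144.3]
tcp_rot: [-3.141, 0.0, 0.099]
contact_force: [0.6, 0.4, -1.6]
grip_width: 17.8
```

```bash
python3 -m handwheel '[[[0.6,-1.8,-10],[0,0,-0.001]],[[0,0,-22],[0,0,0]],[[0,0,-20],[0,0,0]],[[0,0,-10],[0,0,0]],[[0,0,-4],[0,0,0]],[[0,0,-2],[0,0,0]],[[0,0,0],[0,0,0]],[[0,0,0],[0,0,0]]]' 1
python3 -m handwheel '[[[0,0,-0.5],[0,0,0]],[[0,0,-0.5],[0,0,0]],[[0,0,0],[0,0,0]],[[0,0,0],[0,0,0]]]' 1
```

```text
time: 14.7
tool_pos: [512.4, -211.4, 76.7]
tcp_rot: [3.141, -0.001, 0.097]
contact_force: [0.0, 0.3, -2.3]
grip_width: 17.8
time: 15.2
tool_pos: [512.1, -211.2, 75.2]
tcp_rot: [3.142, 0.0, 0.097]
contact_force: [-0.9, -0.8, -1.5]
grip_width: 17.9
```

```bash
python3 -m handwheel '[[[0,0.8,-0.3],[0,0,0]],[[0,0,-0.3],[0,0,0]],[[0,0,0],[0,0,0]],[[0,0,0],[0,0,0]]]' 1
python3 -m handwheel '[[[0,0,0],[0,0,0]],[[0,0,0],[0,0,0]],[[0,0,0],[0,0,0]],[[0,0,0],[0,0,0]],[[0,0,0],[0,0,0]],[[0,0,0],[0,0,0]],[[0,0,0],[0,0,0]],[[0,0,0],[0,0,0]],[[0,0,0],[0,0,0]],[[0,0,0],[0,0,0]]]' 0
python3 -m handwheel '[[[0,0,6],[0,0,0]],[[0,0,20],[0,0,0]],[[0,0,30],[0,0,0]],[[0,0,30],[0,0,0]],[[0,0,30],[0,0,0]],[[-30,-25,0],[0,0,0]],[[-40,-35,0],[0,0,0]],[[-40,-35,0],[0,0,0]],[[-40,-35,0],[0,0,0]],[[-40,-35,0],[0,0,0]],[[-30,-25,0],[0,0,0]],[[0,0,0],[0,0,0]]]' 0
python3 - <<'E'
from h import *
t=snap('top','t5'); t0=load('top0'); s=snap('scene','s5'); s0=load('scene0')
o=np.zeros((600,800,3),np.uint8)
Z=lambda im,v,u,h,w,W,H:cv2.resize(im[v:v+h,u:u+w,::-1],(W,H),interpolation=cv2.INTER_CUBIC)
o[:575,:250]=Z(t0['img'],180,425,115,50,250,575);o[:575,250:500]=Z(t['img'],180,425,115,50,250,575)
o[:,500:]=Z(t['img'],110,165,190,95,300,600)
cv2.imwrite('pics/crop5.png',o)
def m(im): 
    b=im[180:295,425:475].astype(int); k=((b[...,2]>b[...,0]+60)); v,u=np.nonzero(k); return k.sum(),u.mean(),v.mean()
print(m(t0['img']),m(t['img']))
print(get_obs()['tool_pos'],get_obs()['contact_force'])
E
```

```text
time: 15.7
tool_pos: [512.1, -210.3, 74.7]
tcp_rot: [-3.142, -0.0, 0.097]
contact_force: [0.5, 0.8, 0.8]
grip_width: 17.7
time: 16.95
tool_pos: [512.1, -210.4, 74.6]
tcp_rot: [3.142, 0.0, 0.097]
contact_force: [1.2, -0.3, -0.7]
grip_width: 91.8
time: 18.45
tool_pos: [290.4, -402.0, 191.1]
tcp_rot: [3.141, 0.0, 0.093]
contact_force: [0.1, 0.5, -0.1]
grip_width: 91.9
(np.int64(691), np.float64(28.49782923299566), np.float64(74.64399421128799)) (np.int64(689), np.float64(29.0522496371553), np.float64(74.59506531204644))
[ 292.19331407 -400.337825    190.89650512] [ 0.26454503  0.5339848  -0.34158475]
```

View pics/crop5.png

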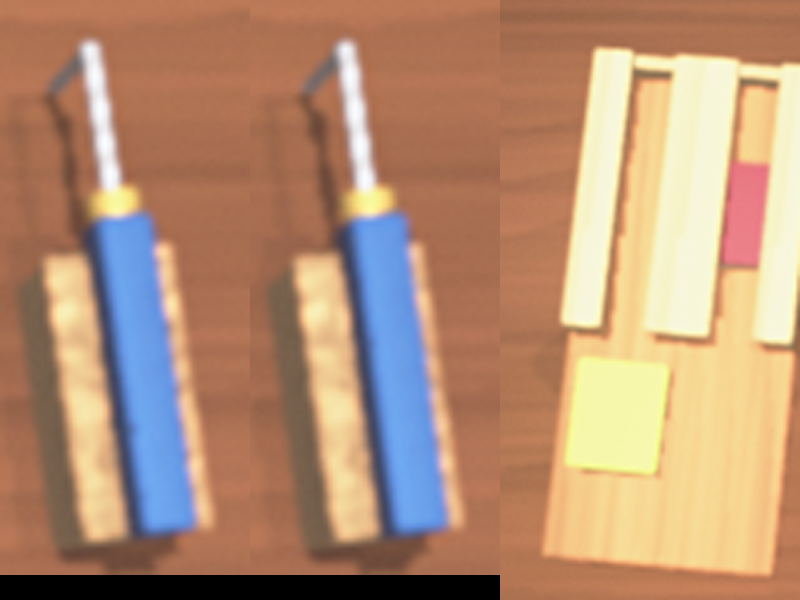

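The pick lies as before, shifted about 0.5 px (roughly 1 mm). The yellow tile is flat on the ledge and clear of the mouth, and the maroon tile hasn't moved. Handing in.

```bash
python3 -c "
from plant import bot
print(bot.close_job())"
```

```text
the job is handed in; nothing more can be done
None
```

The yellow tile is out of its lane and lies flat on the rack's front ledge, and the middle-sized blue pick is back on its rest. I lowered the pick through the slit behind the tile and drew it out with the hook alone. The gripper was never near the tile.

- **Tile:** the last top picture shows it wholly clear of the lane, by about 10 mm on my estimate from where the tip stopped.
- **Maroon tile:** it looks unmoved in the other lane.
- **Pick:** its position in the picture is within about 0.6 px (about 1 mm) of the start, with no visible turn.
- **Limits:** the job was handed in at about 18.5 s, well inside 51 s. The force readings I saw stayed under about 3 N, and the arm was clear of everything at the end.

**Misses along the way:**
- I overshot the rack by about 38 mm sideways while carrying the pick in the air; I saw it in the wrist picture and corrected it before lowering.
- The top and wrist cameras disagreed by about 2 mm on where the slit lay. I used the wrist view, and the shank then sat centred in the slit.

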